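# Clamp a new front panel onto a parts bin

### The job

Slide the orange-rimmed clear panel up out of the slotted rack and stand it, rim up, fully down in the groove in front of the open bin in the blue jig, and let go of it. Then pump the jig's red trigger by squeezing its two paddles together and letting them open again, until the jaw's rubber pad presses the panel upright against the bin with the red spring sleeve behind the pad about half pushed in; never bottom the sleeve and never push the jaw by hand. Finish while holding: keep the paddles squeezed so that this pressure stays on, and leave the other panels and everything else on the bench alone.

Things in the scene. Friction and masses are not known exactly. Their poses are not given: they have to be found in the camera images.
- panel: The panel to fit: clear plate 110 wide (its y), 5 thick (its x), 78 high, carrying along its top a solid orange rim 110 x 10 x 14 high; 92 high in all, 75 g. Origin: centre of the underside; z up. Front and back are alike. It stands in one of the rack's three slots.
- spare1: A spare panel of the same shape with a black rim, in another slot of the rack. Leave it.
- spare2: Another black-rimmed spare panel in the rack. Leave it.
- rack: Fixed plywood rack 190 (its x) x 136 x 62 high, floor 12 thick. Origin: centre of its underside. Three slots across it at x = -60, 0 and +60, each 8 wide and 50 deep, that guide only the ends of the panels (beyond y = +-45); panels stand on the floor, so a panel's top is 104 above the bench and its underside must rise above 62 to be free. Neighbouring panels stand 60 apart.
- jig: Fixed blue bonding jig, base 365 (its x) x 150 x 20 high, z up. Origin: underside, on the clamp's centre line. In order along its +x: red trigger of two paddles (middle at x = -70), yellow jaw with rubber pad, groove (x = 95), clear open-fronted bin 90 wide (x = 100 to 164, top 75 high). Jaw, pad, bin and groove end guides are all under 76 high; the paddles reach 132.
- groove (a point): Middle of the groove's floor, 20 above the bench; axes as the jig. The groove is 10 wide (x from -5 to +5; the +x side is the plane of the bin's front edge) and 116 long (along y), formed only by end guides beyond y = +-47 that stand 35 above the floor, with a flared mouth up to 45 above. A seated panel stands loosely with its underside on this floor and its width along y, and may lean up to some 8 degrees until clamped. A clamped panel's middle is at x = +2.5.
- bin_face (a point): A point in the plane of the bin's front edge (the face the panel is pressed onto), 50 above the bench; axes as the jig.
- trigger_mid (a point): Fixed point midway between the two red trigger paddles, 112 above the bench, 20 below their tops; axes as the jig. The paddles are upright, 12 thick (x), 34 wide (y), from 66 to 132 above the bench. At rest their outer faces stand at x = -32 and +32 from here (64 apart); squeezed, both come in equally (linked), to 38 apart. A gripper can straddle both from above and close along the jig's x.
- paddle_a: The red trigger paddle farther from the bin; origin at bench height straight below its middle; moves with the paddle.
- paddle_b: The red trigger paddle nearer the bin; origin at bench height straight below its middle; moves with the paddle.
- trigger (a joint): Trigger squeeze in m: by how much the paddles' outer faces are closer than at rest; 0 at rest, 0.026 fully squeezed (38 apart). A spring of about 2.4 N (rest) to 4 N (full) opens it again. A one-way pawl on the jaw's bar (teeth 8 mm apart) takes the jaw along one to one on the squeeze, after up to 8 mm of lost motion; on the release the jaw stays, or slips back a few mm at most. Let it open all the way between strokes: 20 to 24 mm of jaw per full stroke.
- jaw (a joint): Jaw travel in m, towards the bin: at 0 the pad's face is 65 mm from the near face of a panel lying flat on the bin. It slides with about 2.5 N of friction, no more: with the trigger let go, the pad's spring pushes the jaw back until the sleeve is nearly out, so pressure stays only while the trigger is held squeezed.
- pad (a joint): How far the pad is pushed into the jaw, in m: 0 free (14 mm of red sleeve showing between pad and yellow head), 0.014 bottomed. Spring 1.7 N at the start, 4.6 N at half (0.007), 7.6 N at the bottom. Once the pad presses the panel on the bin, each mm of squeeze adds about 1 mm.
- pad_centre (a point): Centre of the pad's face towards the panel, 50 above the bench; axes as the jig. Pad 80 wide, 48 high.
- pad_face: The black rubber pad on the jaw.
- ram: The jaw's yellow head and toothed steel bar: moved only by the trigger, not to be touched.
- glue: White glue bottle 48 across, 130 high, upright on the bench. Leave it.
- screw_jar: Clear jar 60 across, 75 high, blue cap. Leave it.
- driver: Screwdriver lying on the bench. Leave it.
- spanner: Steel wrench lying on the bench. Leave it.
- tub: Grey open cup 70 across, 70 high. Leave it.
There are look-alikes about, which are no part of the job. Leave any turquoise look-alike of the panel alone.

How it is judged:
By the outcome, as a careful person would: the job done as asked, in the order asked, and still so for the second after the job is handed in, while the arm keeps its last pose, push and grip.
It also fails if it takes over 56 s, if anything falls off the work surface, if the arm or the gripper's body presses on something with over 40 N, if the wrist force passes 120 N, or if a joint passes its speed limit or range.

### The arm

A 7-joint arm with a two-finger parallel gripper is mounted at the origin on the work surface. World frame = base frame: x ahead of the robot, y to its left, z up, the work surface at z = 0. Lengths are in m, angles in rad, forces in N, time in s.
With the tool pointing down it reaches from about 0.4 to 0.875 m from the base axis. Payload 19.3 kg.
Tool frame: the origin (TCP) lies at the very end of the fingers, on their centre line; the grasp point (between the pads) lies 19 mm behind it; y points along the fingers, x is the direction in which the jaws open and shut, and the axes are right-handed (so a half turn about y gives the same grasp; the last joint's range is limited). The gripper opens to 85 mm and grips with 20 to 120 N. Pads are 22 mm wide; open, the fingers measure 114 mm over their backs; the gripper's body (76 mm by 85 mm) begins 54 mm behind the grasp point. The pads swing forward as they close: fully open they stand 13 mm farther back than shut.
Start: joints at [1.232, 0.521, -0.036, 1.599, 0.021, 1.021, -0.113], TCP at [0.166, -0.603, 0.193] pointing down, gripper open.
Joint ranges: [-2.91, 2.91], [-0.3, 2.13], [-1.5, 1.42], [0.17, 2.43], [-1.26, 4.41], [0.16, 1.93], [-2.52, 2.52]. Speed limits (rad/s): [1.89, 1.89, 2.39, 2.39, 3.01, 3.01, 3.01].

### API

Orientations are given as a unit quaternion [w, x, y, z].
In Python, from station import env gives the robot as it stands.
- The arm moves only by the tool drive_tool, never from a script. Its arguments are lists of equal length, an entry for each row: "dp": the shift along the tool's x, y, z in cm, a list of three; "twist": the turn, a rotation vector about the tool's x, y, z in degrees, a list of three; "grip": the closure in counts, from 0 (fully open) to 255 (shut). A call has 1 to 12 rows; each row shifts and turns the commanded pose from where the row before left it, along the tool's axes as they then stand; what a row does not reach is not made up. A row lasts 1/10 s, in which the tool goes at most 50 mm and 8.59 degrees, less where a joint would pass 70% of its speed; a pose out of reach is approached as far as the arm can. A call is refused whole if a number of a shift passes 5 or a number of a turn 8.59, either way. A call with a gripper value outside its range is refused whole. The fingers move at their own pace and stop on an object; the grip force is fixed at half the most. Time passes only in rows, so rows that do not move let the fingers close. It gives the time, the measured TCP pose, the force and the opening at its end, in the units of the state.
- env.sense(): the state, without advancing time (a new reading comes with each control period).
- env.camera(name): name is "scene" or "top" or "wrist"; returns a dict with "img" (384x512x3 uint8, red, green, blue), "vfov" (degrees; the focal length in pixels is half the picture's height over the tangent of half this angle, whatever the lens; pixels are square), "cx", "cy" (the principal point, pixels), "camera_from_world" (4x4, takes a point from world to camera coordinates); the wrist camera has in their place "tool_from_camera" (4x4, takes a point from camera to tool coordinates, whose origin is the TCP and whose axes are the tool frame's). Camera axes: x right, y up, looking along -z (the intrinsics and any distortion apply to the point x, -y, -z); pixel columns grow to the right and rows downward; lengths in m; the calibration is good to about 2 mm. A picture is of the moment at which its call begins: read the wrist's pose just before it. There is no depth.
- env.hand_in(): hands the job in, once; it reports no verdict.
The state is a dict: "time_s": time; "joints": joint angles; "qvel": joint speeds; "joint_torque": joint torques, N m; "position": TCP position; "ee_rot": TCP orientation; "contact_force": force on the tool from outside, world axes, zero at the start; "ft_torque": the same for the moment, N m; "width": finger opening in m.
Only numpy, scipy, OpenCV 4.12 (cv2) and the standard library are available. Lean on these libraries where they do the work, as an engineer would, in place of code of your own. Each camera call takes 0.05 s, during which the arm holds its last target. There are 200 camera calls.

## Working session

There is one attempt and no reset: what is moved stays moved. The work goes in short steps, Python scripts to look and compute and a tool call to move; the robot and the scene stay as the last step left them, time stands still between calls to the robot, and variables do not carry over. Pictures are saved under pics/ and viewed, on a budget of 10 in all, crops included, one or two more only if the job needs it, and the job is handed in when it is done.

Besides the shell and the picture viewer there is one more tool, called by a JSON object that holds its "op" and its "data". drive_tool: Moves the arm, as the interface text tells. Its arguments: {"type":"object","properties":{"dp":{"type":"array"},"twist":{"type":"array"},"grip":{"type":"array"}},"required":["dp","twist","grip"]}

```bash
ls; mkdir -p pics; python3 - <<'E'
from station import env
import cv2,numpy as np
s=env.sense();print({k:np.round(v,3).tolist() for k,v in s.items()})
for n in("scene","top"):
    c=env.camera(n);cv2.imwrite(f"pics/{n}0.png",c["img"][:,:,::-1]);print(n,c["vfov"],c["cx"],c["cy"],np.round(c["camera_from_world"],4).tolist(),[k for k in c])
    np.savez(f"{n}0.npz",**c)
E
```

```text
pics
{'time_s': 0.0, 'joints': [1.232, 0.522, -0.036, 1.6, 0.021, 1.021, -0.113], 'qvel': [-0.001, 0.001, -0.0, -0.0, 0.0, 0.0, -0.0], 'joint_torque': [-0.001, -92.71, 1.979, -36.993, 0.018, 0.008, 0.0], 'position': [0.166, -0.602, 0.192], 'ee_rot': [0.563, -0.562, 0.429, -0.428], 'contact_force': [-0.835, 0.216, 0.952], 'ft_torque': [-0.054, 0.006, -0.049], 'width': 0.085}
scene 43.570480754802794 271.5276041751333 193.34489459765862 [[0.4572, 0.8894, -0.0071, -0.2629], [-0.6505, 0.3398, 0.6793, 0.2877], [0.6065, -0.3059, 0.7338, -1.9064], [0.0, 0.0, 0.0, 1.0]] ['img', 'vfov', 'cx', 'cy', 'camera_from_world']
top 56.09878189802915 260.42835834342367 187.99566007675125 [[-0.008, -0.9998, 0.0156, 0.0062], [0.9954, -0.0065, 0.0952, -0.5378], [-0.0951, 0.0163, 0.9953, -1.3162], [0.0, 0.0, 0.0, 1.0]] ['img', 'vfov', 'cx', 'cy', 'camera_from_world']
```

View pics/scene0.png

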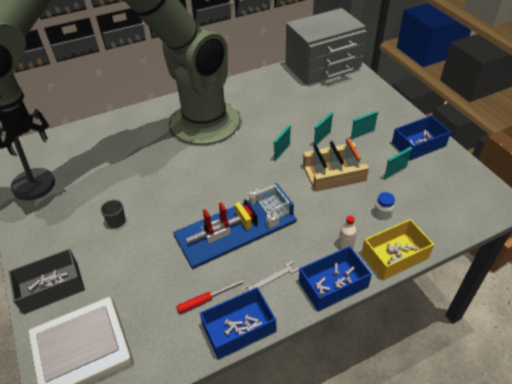

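View pics/top0.png

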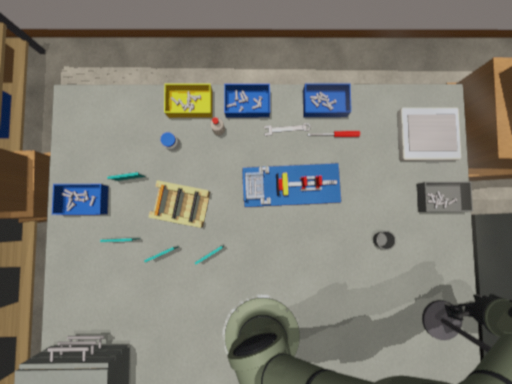

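Candidates for "panel": the orange-rimmed plate in the rack at scene ~(353,150), black-rimmed spares at ~(320,155) and (337,153), and turquoise look-alikes at (283,140), (323,127), (364,124), (398,162). In the top view the rack is at (180,205) and the jig at (291,185). I'll check the choice in one close crop.

```bash
cat > h.py <<'E'
import numpy as np,cv2
def K(c):
    f=c["img"].shape[0]/2/np.tan(np.radians(float(c["vfov"]))/2); return f
def ray(c,u,v,T=None):
    """world origin, dir; T = world_from_camera"""
    f=K(c); T=np.linalg.inv(c["camera_from_world"]) if T is None else T
    d=T[:3,:3]@np.array([(u-c["cx"])/f,-(v-c["cy"])/f,-1]); return T[:3,3],d
def at(c,u,v,z,T=None):
    o,d=ray(c,u,v,T); return o+d*(z-o[2])/d[2]
def proj(c,p,T=None):
    W=c["camera_from_world"] if T is None else np.linalg.inv(T)
    q=W[:3,:3]@np.asarray(p,float)+W[:3,3]; f=K(c); return np.array([c["cx"]-f*q[0]/q[2],c["cy"]+f*q[1]/q[2]])
E
python3 - <<'E'
from h import *
t=dict(np.load("top0.npz"));s=dict(np.load("scene0.npz"))
a=cv2.resize(t["img"][172:238,140:220],None,fx=5,fy=5,interpolation=cv2.INTER_CUBIC)
b=cv2.resize(t["img"][158:213,236:346],None,fx=5,fy=5,interpolation=cv2.INTER_CUBIC)[:,:]
d=cv2.resize(s["img"][130:195,295:375],None,fx=5,fy=5,interpolation=cv2.INTER_CUBIC)
o=np.zeros((600,800,3),np.uint8);o[:325,:400]=a[:325];o[:325,400:]=d;o[325:,:550]=b[:275]
cv2.imwrite("pics/crop1.png",o[:,:,::-1])
h=cv2.cvtColor(t["img"],cv2.COLOR_RGB2HSV)
m=cv2.inRange(h,(5,150,120),(20,255,255))[172:238,140:220];y,x=np.nonzero(m);print("orange",len(x),x.mean()+140,y.mean()+172)
m=cv2.inRange(h,(100,120,60),(125,255,255));m[:158]=0;m[213:]=0;m[:,:236]=0;m[:,346:]=0
p=cv2.findNonZero(m);r=cv2.minAreaRect(p);print(r,cv2.boxPoints(r).tolist())
for q in cv2.boxPoints(r):print(at(t,*q,0.02).round(4))
E
```

```text
orange 88 159.0340909090909 199.67045454545456
((291.1645812988281, 184.79176330566406), (38.25221252441406, 96.12991333007812), 87.1375961303711) [[242.20448303222656, 168.0897674560547], [338.2144470214844, 163.2892608642578], [340.12469482421875, 201.49375915527344], [244.11471557617188, 206.2942657470703]]
[0.6139 0.07   0.02  ]
[ 0.6301 -0.2924  0.02  ]
[ 0.4857 -0.2954  0.02  ]
[0.4704 0.0634 0.02  ]
```

View pics/crop1.png

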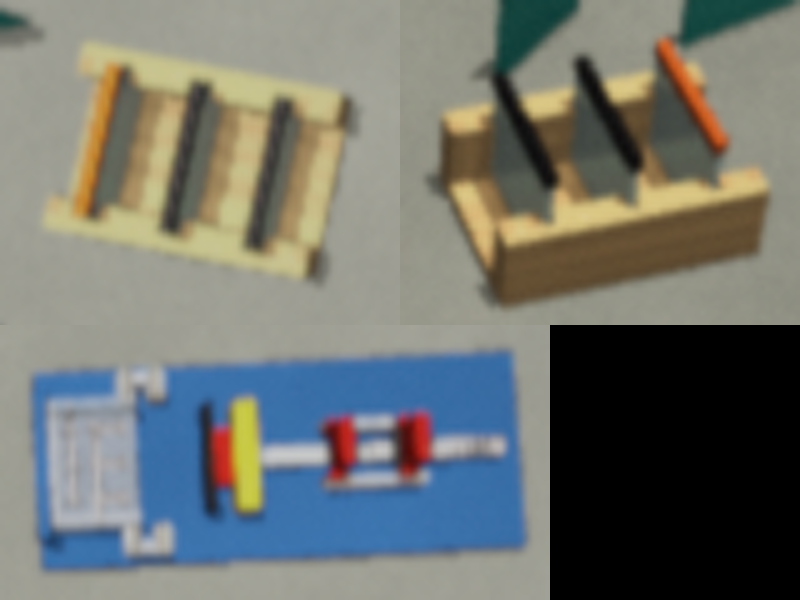

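The crop shows the orange rim in the outermost rack slot at top (159,199.7), with black rims at about (177,204) and (194,207). All four turquoise plates stand outside the rack. Jig +x points to the image left, with the bin at (253,185) and the paddles at (304,183) and (318,182). Next I'll work out coarse poses.

```bash
cat >> h.py <<'E'
from scipy.spatial.transform import Rotation as R
def rot(s): w,x,y,z=s["ee_rot"]; return R.from_quat([x,y,z,w])
def plan(s,p,xdir):
    """delta to put TCP at p, tool y down, tool x along +-xdir(deg, world yaw)"""
    A=rot(s); 
    for o in(0,180):
        a=np.radians(xdir+o); x=np.array([np.cos(a),np.sin(a),0]);y=np.array([0,0,-1.]);M=np.c_[x,y,np.cross(x,y)]
        print("turn first, tool deg",(A.inv()*R.from_matrix(M)).as_rotvec(degrees=True).round(2),"then dp cm",(M.T@(np.asarray(p)-s["position"])*100).round(2), "| dp in present axes",(A.as_matrix().T@(np.asarray(p)-s["position"])*100).round(2))
E
python3 - <<'E'
from h import *
from station import env
t=dict(np.load("top0.npz"));sc=dict(np.load("scene0.npz"))
h=cv2.cvtColor(t["img"],cv2.COLOR_RGB2HSV)
m=cv2.inRange(h,(5,150,120),(20,255,255));m[:172]=0;m[238:]=0;m[:,:140]=0;m[:,220:]=0
r=cv2.minAreaRect(cv2.findNonZero(m));print(r)
e=[at(t,162.8,185.8,.104),at(t,156.6,214.6,.104)];print("rim ends",e,"len",np.linalg.norm(e[0]-e[1]),"mid",(e[0]+e[1])/2,"dir",np.degrees(np.arctan2(*(e[0]-e[1])[[1,0]])))
print("mid in scene",proj(sc,(e[0]+e[1])/2))
for n,u,v,z in(("padB",236+340/5,158+(440-325)/5,.132),("padA",236+413/5,158+(440-325)/5,.132),("guide1",236+145/5,158+(385-325)/5,.065),("guide2",236+150/5,158+(540-325)/5,.065)):print(n,at(t,u,v,z).round(4))
s=env.sense();print(rot(s).as_matrix().round(3))
c=env.camera("wrist");print(c["vfov"],c["cx"],c["cy"],c["tool_from_camera"].round(3).tolist())
plan(s,[*((e[0]+e[1])/2)[:2],.28],0)
E
```

```text
((159.0812225341797, 199.62635803222656), (3.143958568572998, 29.82512092590332), 12.26477336883545)
rim ends [array([0.54022999, 0.3444531 , 0.104     ]), array([0.44005297, 0.3640757 , 0.104     ])] len 0.10208076568402107 mid [0.49014148 0.3542644  0.104     ] dir -11.082734055863764
mid in scene [352.15525603 146.54208437]
padB [ 0.5508 -0.1461  0.132 ]
padA [ 0.5505 -0.1964  0.132 ]
guide1 [ 0.5996 -0.0142  0.065 ]
guide2 [ 0.4868 -0.0168  0.065 ]
[[ 0.266 -0.     0.964]
 [-0.964  0.001  0.266]
 [-0.001 -1.    -0.   ]]
71.11963616169103 252.7698757612298 186.09770258758675 [[1.0, 0.0, -0.0, 0.0], [-0.0, 0.295, -0.955, -0.18], [-0.0, 0.955, 0.295, 0.074], [0.0, 0.0, 0.0, 1.0]]
turn first, tool deg [-3.00e-02 -7.46e+01 -5.00e-02] then dp cm [32.43 -8.76 95.65] | dp in present axes [-83.61  -8.68  56.67]
turn first, tool deg [ 6.000e-02  1.054e+02 -3.000e-02] then dp cm [-32.43  -8.76 -95.65] | dp in present axes [-83.61  -8.68  56.67]
```

{"op": "drive_tool", "data": {"dp": [[0,-0.5,0],[0,-0.5,0],[0,-0.5,0],[0,-0.5,0],[0,-0.5,0],[3.23,0,3.73],[3.23,0,3.73],[3.23,0,3.73],[3.23,0,3.73],[3.23,0,3.73],[3.23,0,3.73],[3.23,0,3.73]], "twist": [[0,-8.55,0],[0,-8.55,0],[0,-8.55,0],[0,-8.55,0],[0,-8.55,0],[0,-4.61,0],[0,-4.61,0],[0,-4.61,0],[0,-4.61,0],[0,-4.61,0],[0,-4.61,0],[0,-4.61,0]], "grip": [165,165,165,165,165,165,165,165,165,165,165,165]}}

```text
time_s: 1.35
position: [0.4593, -0.4251, 0.2176]
ee_rot: [0.707, -0.707, -0.004, 0.004]
contact_force: [1.4, -0.1, -0.0]
width: 0.0303
```

```bash
python3 - <<'E'
from h import *
from station import env
s=env.sense();print(s["time_s"],s["position"],s["width"],np.round(s["joints"],2),rot(s).as_matrix().round(3).tolist())
plan(s,[.49,.354,.2],79)
E
```

```text
1.35 [ 0.45931576 -0.42512835  0.21762584] 0.030325502779613978 [ 0.92  0.52 -0.4   1.55  0.22  1.11  0.48] [[1.0, -0.0, -0.01], [0.01, 0.0, 1.0], [-0.0, -1.0, 0.0]]
turn first, tool deg [-1.00e-02 -7.84e+01  0.00e+00] then dp cm [77.07  1.76 11.85] | dp in present axes [ 3.88  1.78 77.88]
turn first, tool deg [-0.000e+00  1.016e+02 -2.000e-02] then dp cm [-77.07   1.76 -11.85] | dp in present axes [ 3.88  1.78 77.88]
```

{"op": "drive_tool", "data": {"dp": [[3.23,0,3.73],[3.23,0,3.73],[3.23,0,3.73],[3.23,0,3.73],[3.23,0,3.73],[3.23,0,3.73],[3.23,0,3.73],[3.23,0,3.73],[3.23,0,3.73],[3.23,0,3.73],[3.23,0,3.73],[3.23,0,3.73]], "twist": [[0,-4.61,0],[0,-4.61,0],[0,-4.61,0],[0,-4.61,0],[0,-4.61,0],[0,-4.61,0],[0,-4.61,0],[0,-4.61,0],[0,-4.61,0],[0,-4.61,0],[0,-4.61,0],[0,-4.61,0]], "grip": [165,165,165,165,165,165,165,165,165,165,165,165]}}

```text
time_s: 2.55
position: [0.6061, 0.1252, 0.2176]
ee_rot: [0.625, -0.625, -0.331, 0.332]
contact_force: [0.3, 0.7, 0.3]
width: 0.03
```

{"op": "drive_tool", "data": {"dp": [[3.23,0,3.73],[3.23,0,3.73],[3.23,0,3.73],[3.23,0,3.73],[3.23,0,3.73],[0,0,0]], "twist": [[0,-4.61,0],[0,-4.61,0],[0,-4.61,0],[0,-4.61,0],[0,-4.61,0],[0,0,0]], "grip": [165,165,165,165,165,165]}}

```text
time_s: 3.15
position: [0.5015, 0.3533, 0.2183]
ee_rot: [0.545, -0.543, -0.452, 0.452]
contact_force: [0.4, -0.6, 0.4]
width: 0.03
```

```bash
cat >> h.py <<'E'
def wrist(env,name):
    s=env.sense();c=env.camera("wrist");M=np.eye(4);M[:3,:3]=rot(s).as_matrix();M[:3,3]=s["position"]
    T=M@c["tool_from_camera"];np.savez(name+".npz",T=T,**c);cv2.imwrite(f"pics/{name}.png",c["img"][:,:,::-1]);return s,c,T
E
python3 - <<'E'
from h import *
from station import env
s,c,T=wrist(env,"w1")
print(s["time_s"],s["position"],s["width"],np.round(s["joints"],2))
plan(s,[.49,.354,.2],79)
E
```

```text
3.15 [0.50149366 0.35332408 0.21825897] 0.030013632564628755 [-0.17  0.59 -0.82  1.57  0.46  1.18  0.3 ]
turn first, tool deg [-0.13  0.46  0.14] then dp cm [-0.15  1.83  1.14] | dp in present axes [-0.15  1.83  1.14]
turn first, tool deg [   0.22 -179.54    0.2 ] then dp cm [ 0.15  1.83 -1.14] | dp in present axes [-0.15  1.83  1.14]
```

View pics/w1.png

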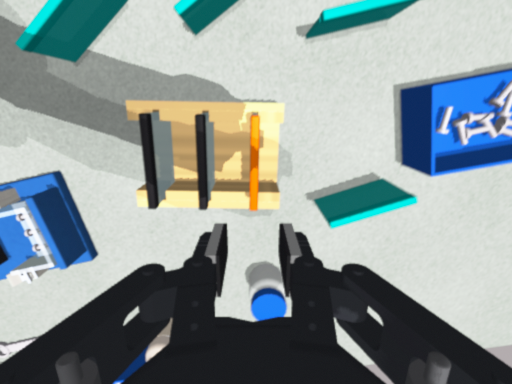

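The wrist view shows the orange rim at about (254,113–210), the black spares at (150,160) and (202,160), and the turquoise plate well off to the side. Next I'll fit the rim.

```bash
cat >> h.py <<'E'
def rim(c,T,z,roi=None,lo=(5,150,120),hi=(22,255,255)):
    h=cv2.cvtColor(c["img"],cv2.COLOR_RGB2HSV);m=cv2.inRange(h,lo,hi)
    n,l,st,ce=cv2.connectedComponentsWithStats(m);k=1+np.argmax(st[1:,4]);y,x=np.nonzero(l==k)
    P=np.array([at(c,u,v,z,T)[:2] for u,v in zip(x,y)]);r=cv2.minAreaRect(P.astype(np.float32)*1000)
    b=cv2.boxPoints(r);e=sorted([(b[0]-b[1]),(b[1]-b[2])],key=np.linalg.norm)[1];a=np.degrees(np.arctan2(e[1],e[0]))
    return np.round(r[0],1),np.round(r[1],1),round(float(a),2),st[k]
E
python3 - <<'E'
from h import *
from station import env
c=dict(np.load("w1.npz"));T=c["T"]
print(rim(c,T,.104))
s=env.sense();r=rim(c,T,.104);a=r[2]+90
plan(s,[*r[0]/1000,.2],a)
plan(s,[*r[0]/1000,.076],a)
E
```

```text
(array([490.5, 356.2]), array([ 10.6, 107.1]), 168.58, array([249, 115,  11,  95, 877], dtype=int32))
turn first, tool deg [ 6.0000e-02 -1.7945e+02  9.0000e-02] then dp cm [-0.33  1.79 -1.45] | dp in present axes [0.34 1.79 1.44]
turn first, tool deg [-0.06  0.55  0.04] then dp cm [0.33 1.79 1.45] | dp in present axes [0.34 1.79 1.44]
turn first, tool deg [ 6.0000e-02 -1.7945e+02  9.0000e-02] then dp cm [-0.33 14.19 -1.45] | dp in present axes [ 0.34 14.19  1.43]
turn first, tool deg [-0.06  0.55  0.04] then dp cm [ 0.33 14.19  1.45] | dp in present axes [ 0.34 14.19  1.43]
```

{"op": "drive_tool", "data": {"dp": [[0.33,2,0.72],[0,3,0.72],[0,3,0],[0,3,0],[0,2,0],[0,0.9,0],[0,0,0],[0,0,0],[0,0,0],[0,0,0],[0,0,0]], "twist": [[0,0.55,0],[0,0,0],[0,0,0],[0,0,0],[0,0,0],[0,0,0],[0,0,0],[0,0,0],[0,0,0],[0,0,0],[0,0,0]], "grip": [165,165,165,165,165,165,165,255,255,255,255]}}

```text
time_s: 4.3
position: [0.4933, 0.3533, 0.0795]
ee_rot: [-0.549, 0.549, 0.446, -0.446]
contact_force: [0.6, -0.6, -0.5]
width: -0.0001
```

```bash
python3 - <<'E'
from h import *
from station import env
s,c,T=wrist(env,"w2");print(s["time_s"],s["position"],s["width"],s["contact_force"])
t=env.camera("top");sc=env.camera("scene")
a=cv2.resize(t["img"][172:238,140:220],None,fx=4,fy=4);d=cv2.resize(sc["img"][120:195,295:375],None,fx=3,fy=3)
o=np.zeros((600,800,3),np.uint8);o[:384,:512]=c["img"];o[384:384+216,:320]=a[:216];o[384:,330:570]=d[:216]
cv2.imwrite("pics/w2c.png",o[:,:,::-1])
E
```

```text
4.3 [0.4933081  0.35327898 0.07948801] -6.793935399099742e-05 [ 0.63104765 -0.57184172 -0.53139785]
```

View pics/w2c.png

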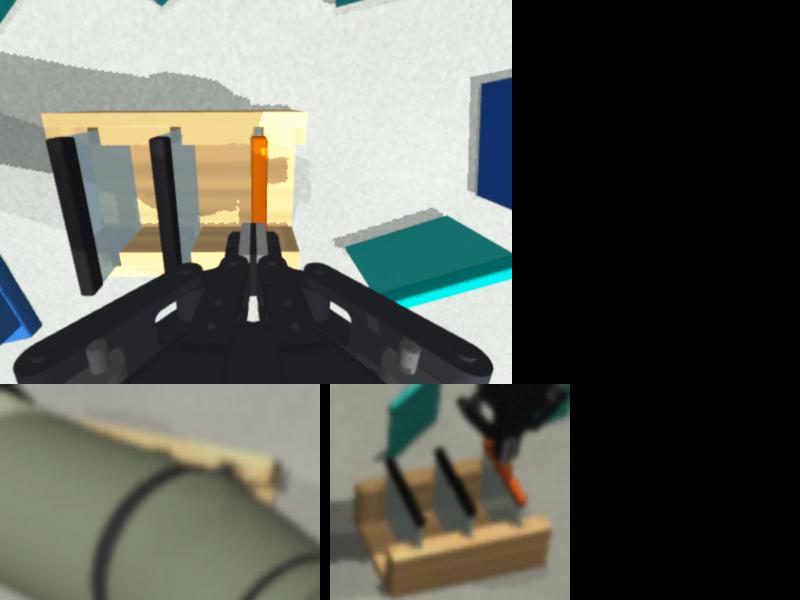

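The wrist picture and a width of 0 show the fingers shut just above the rim: tips at about (254,228), rim at (259,135–230) underneath. The projected TCP would be at (253,210), so the fingers really end about 25 mm short of the reported TCP. I'll open, centre, go 22 mm lower and close again.

{"op": "drive_tool", "data": {"dp": [[0,0,0],[0,0,0],[0,0,0],[0.25,0,0.3],[0,0.7,0],[0,0.8,0],[0,0.7,0],[0,0,0],[0,0,0],[0,0,0],[0,0,0],[0,0,0]], "twist": [[0,0,0],[0,0,0],[0,0,0],[0,0,0],[0,0,0],[0,0,0],[0,0,0],[0,0,0],[0,0,0],[0,0,0],[0,0,0],[0,0,0]], "grip": [165,165,165,165,165,165,165,165,255,255,255,255]}}

```text
time_s: 5.65
position: [0.4908, 0.3563, 0.0571]
ee_rot: [-0.549, 0.549, 0.446, -0.446]
contact_force: [-0.1, -0.1, 1.4]
width: 0.0079
```

{"op": "drive_tool", "data": {"dp": [[0,0,0],[0,0,0],[0,-0.5,0],[0,-0.5,0],[0,0,0]], "twist": [[0,0,0],[0,0,0],[0,0,0],[0,0,0],[0,0,0]], "grip": [255,255,255,255,255]}}

```text
time_s: 6.15
position: [0.4908, 0.3566, 0.0678]
ee_rot: [0.549, -0.549, -0.446, 0.446]
contact_force: [-0.3, 0.4, 0.1]
width: 0.0079
```

```bash
python3 - <<'E'
from h import *
from station import env
s,c,T=wrist(env,"w3");print(s["time_s"],s["position"],s["width"],s["contact_force"],s["ft_torque"])
sc=env.camera("scene")
d=cv2.resize(sc["img"][115:195,300:380],None,fx=3.5,fy=3.5,interpolation=cv2.INTER_CUBIC)
o=np.zeros((384,800,3),np.uint8);o[:384,:512]=c["img"];o[:280,515:795]=d
cv2.imwrite("pics/w3c.png",o[:,:,::-1])
E
```

```text
6.15 [0.4908476  0.35655991 0.0677524 ] 0.007893535039266411 [-0.33525375  0.37600475  0.06151656] [-0.01610231  0.05909786 -0.05093302]
```

View pics/w3c.png

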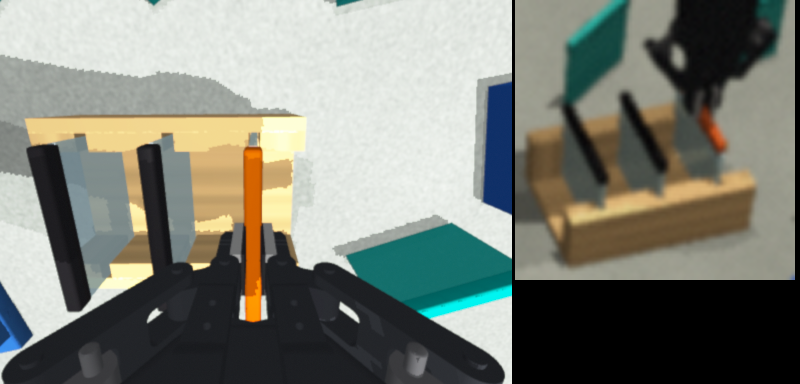

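```bash
python3 - <<'E'
from h import *
c=dict(np.load("w3.npz"));T=c["T"]
for z in(.09,.1,.105,.11,.115,.12,.13):print(z,rim(c,T,z))
W=T@np.eye(4)
c2=dict(np.load("w2.npz"))
for n,c in(("w2",c2),("w3",c)):
  for z in (.104,.114):
    print(n,z,at(c,255,{"w2":133,"w3":147}[n],z,c["T"]).round(4))
E
```

```text
0.09 (array([501.9, 353.5]), array([ 11.6, 126.6]), 168.32, array([ 243,  147,   20,  175, 2905], dtype=int32))
0.1 (array([496.4, 354.6]), array([ 10.9, 118.5]), 168.32, array([ 243,  147,   20,  175, 2905], dtype=int32))
0.105 (array([493.7, 355.2]), array([ 10.5, 114.5]), 168.32, array([ 243,  147,   20,  175, 2905], dtype=int32))
0.11 (array([490.9, 355.8]), array([ 10.2, 110.5]), 168.32, array([ 243,  147,   20,  175, 2905], dtype=int32))
0.115 (array([488.2, 356.3]), array([  9.8, 106.5]), 168.32, array([ 243,  147,   20,  175, 2905], dtype=int32))
0.12 (array([485.5, 356.9]), array([  9.4, 102.5]), 168.32, array([ 243,  147,   20,  175, 2905], dtype=int32))
0.13 (array([480., 358.]), array([ 8.7, 94.4]), 168.32, array([ 243,  147,   20,  175, 2905], dtype=int32))
w2 0.104 [0.4345 0.3662 0.104 ]
w2 0.114 [0.4334 0.3663 0.114 ]
w3 0.104 [0.438  0.3681 0.104 ]
w3 0.114 [0.4365 0.3683 0.114 ]
```

Scaling the rim to 110 mm puts it at z≈0.112, so the panel has risen with the tool. The grip is good, and the fingers really do end about 25 mm short of the TCP. I'll lift clear over the spares and move to a viewpoint near the bin.

{"op": "drive_tool", "data": {"dp": [[0,-1.5,0],[0,-3,0],[0,-3,0],[0,-3,0],[0,-3,0],[-2,-2.5,0],[-3.5,-2,-0.3],[-4,0,-0.6],[-4,0,-0.6],[-4,0,-0.6],[-4,0,-0.6],[-3,0,-0.6]], "twist": [[0,0,0],[0,0,0],[0,0,0],[0,0,0],[0,-2,0],[0,-3,0],[0,-3,0],[0,-3,0],[0,-3.2,0],[0,0,0],[0,0,0],[0,0,0]], "grip": [255,255,255,255,255,255,255,255,255,255,255,255]}}

```text
time_s: 7.45
position: [0.5176, 0.1093, 0.2478]
ee_rot: [0.489, -0.49, -0.51, 0.51]
contact_force: [0.4, 0.4, -0.9]
width: 0.0081
```

{"op": "drive_tool", "data": {"dp": [[-1.5,0,0],[0,0,0],[0,0,0]], "twist": [[0,0,0],[0,0,0],[0,0,0]], "grip": [255,255,255]}}

```text
time_s: 7.75
position: [0.5179, 0.0979, 0.2474]
ee_rot: [-0.489, 0.489, 0.511, -0.51]
contact_force: [0.4, -0.2, -0.6]
width: 0.0079
```

```bash
python3 - <<'E'
from h import *
from station import env
s,c,T=wrist(env,"w4");print(s["time_s"],s["position"],s["width"],np.round(s["joints"],2))
z=s["position"][2]+.046;print(rim(c,T,z))
o=cv2.resize(c["img"],(800,600),interpolation=cv2.INTER_CUBIC);cv2.imwrite("pics/w4b.png",o[:,:,::-1])
E
```

```text
7.75 [0.51789036 0.09794549 0.24743121] 0.007863816360085974 [ 0.39  0.43 -0.92  1.76  0.38  1.14  0.96]
(array([516. ,  97.6]), array([107.5,   9.7]), -177.52, array([ 244,  147,   18,  175, 2828], dtype=int32))
```

View pics/w4b.png

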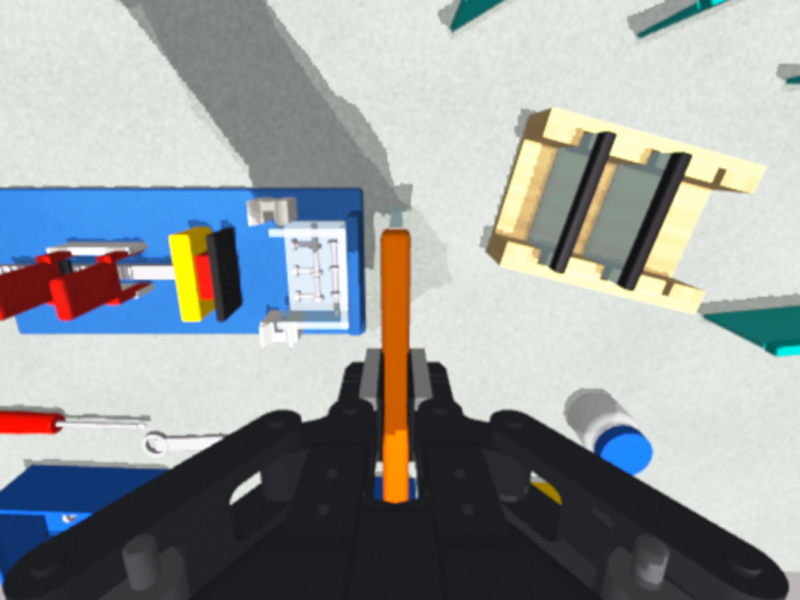

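The picture shows the panel hanging straight with its rim at (396,230–500) and the two spares undisturbed. The jig has its guides at (272,210) and (280,330), bin front at x≈285, pad at (225,272) and paddles at (28,288) and (85,288). I'll rectify the bin area at known heights to get the groove.

```bash
cat >> h.py <<'E'
def rect(c,T,z,x0,x1,y0,y1,k):
    """metric view: columns world y falling left->right reversed: col=(y-y0)*k, row=(x-x0)*k"""
    P=[(x0,y0),(x0,y1),(x1,y1),(x1,y0)];src=np.float32([proj(c,[*p,z],T) for p in P])
    dst=np.float32([((p[1]-y0)*k,(p[0]-x0)*k) for p in P]);H=cv2.getPerspectiveTransform(src,dst)
    return cv2.warpPerspective(c["img"],H,(int((y1-y0)*k),int((x1-x0)*k)),flags=cv2.INTER_CUBIC)
E
python3 - <<'E'
from h import *
c=dict(np.load("w4.npz"));T=c["T"];print("cam",T[:3,3].round(3))
ims=[]
for z in(.065,.075):
    r=rect(c,T,z,.47,.63,-.035,.075,3600)
    for i in range(0,110,10):cv2.line(r,(int(i*3.6),0),(int(i*3.6),576),(255,0,255) if i==30 else(0,255,0) if i in(40,50) else (150,150,150),1)  # y=-.035+i
    ims.append(r)
o=np.hstack(ims);cv2.imwrite("pics/r4.png",o[:,:,::-1]);print(o.shape)
r=rect(c,T,.02,.44,.66,-.2,.1,2000);h=cv2.cvtColor(r,cv2.COLOR_RGB2HSV);m=cv2.inRange(h,(100,120,60),(125,255,255))
top=[];bot=[]
for col in range(60,510,10):
    k=np.nonzero(m[:,col])[0]
    if len(k):top.append((col/2000-.2,k.min()/2000+.44));k=k[k<(.66-.44)*2000];bot.append((col/2000-.2,k.max()/2000+.44))
for n,e in(("inner",top),("outer",bot)):
    e=np.array(e);p=np.polyfit(e[:,0],e[:,1],1);
    for _ in range(4):
        q=abs(np.polyval(p,e[:,0])-e[:,1]);g=q<max(np.median(q)*2,5e-4);p=np.polyfit(e[g,0],e[g,1],1)
    print(n,"x at y=0",p[1].round(4),"slope",p[0].round(4),g.sum())
for row in (100,150,200,250,300,330):
    k=np.nonzero(m[row])[0];print(row/2000+.44,"end y",k.max()/2000-.2)
E
```

```text
cam [0.441 0.094 0.427]
(576, 792, 3)
inner x at y=0 0.4696 slope -0.0429 45
outer x at y=0 0.5997 slope -0.1811 33
0.49 end y 0.0645
0.515 end y 0.0655
0.54 end y 0.0665
0.565 end y 0.0675
0.59 end y 0.0685
0.605 end y 0.069
```

View pics/r4.png

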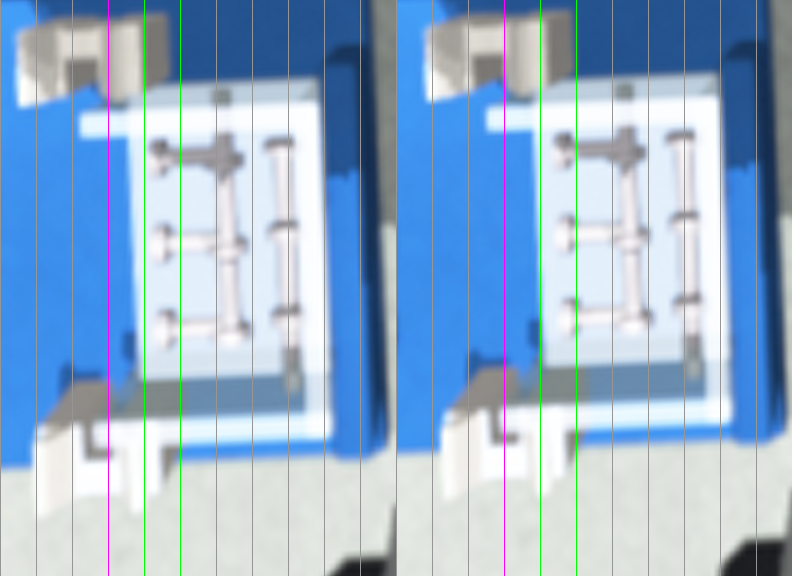

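Bin walls, base edges and guides agree. The groove centre is at about (0.546, −0.0135) with jig yaw 92.5°, and the bin measures 64×91 against 64×90. The held rim measures (0.517, 0.0976), parallel to the groove. I'll move above the groove and check.

{"op": "drive_tool", "data": {"dp": [[-1.6,0,-0.4],[-3,0,-0.6],[-3,0,-0.6],[-2.4,0,-0.5],[-1.2,0,-0.3],[0,2,0],[0,3.5,0],[0,3.5,0],[0,2.5,0],[0,1,0],[0,0,0],[0,0,0]], "twist": [[0,0,0],[0,0,0],[0,0,0],[0,0,0],[0,0,0],[0,0,0],[0,0,0],[0,0,0],[0,0,0],[0,0,0],[0,0,0],[0,0,0]], "grip": [255,255,255,255,255,255,255,255,255,255,255,255]}}

```text
time_s: 9.0
position: [0.5476, -0.013, 0.1231]
ee_rot: [-0.489, 0.489, 0.511, -0.51]
contact_force: [0.0, -0.3, -0.4]
width: 0.0077
```

```bash
python3 - <<'E'
from h import *
from station import env
s,c,T=wrist(env,"w5");print(s["time_s"],s["position"],s["width"],s["contact_force"])
z=s["position"][2]+.046;print(rim(c,T,z),rim(c,T,z-.003))
plan(s,[.547,-.0132,.0655],92.47)
o=np.zeros((600,800,3),np.uint8);o[:384,:512]=c["img"]
a=c["img"][90:290,180:330];o[:,512:]=0
b=cv2.resize(a,None,fx=1.9,fy=1.9,interpolation=cv2.INTER_CUBIC);o[:380,515:800]=b
r=rect(c,T,.065,.47,.56,-.055,.055,3600);o[388:588,0:396]=r[:200];cv2.imwrite("pics/w5b.png",o[:,:,::-1])
E
```

```text
9.0 [ 0.5475592  -0.0130455   0.12305571] 0.007655899432549256 [ 0.04903632 -0.27771896 -0.3616056 ]
(array([545.6, -13.4]), array([107.5,   9.6]), -177.46, array([ 244,  147,   18,  175, 2846], dtype=int32)) (array([547.3, -13.3]), array([109.9,   9.9]), -177.46, array([ 244,  147,   18,  175, 2846], dtype=int32))
turn first, tool deg [0.07 0.02 0.02] then dp cm [-0.01  5.76  0.06] | dp in present axes [-0.01  5.76  0.06]
turn first, tool deg [ 3.0000e-02 -1.7998e+02 -1.1000e-01] then dp cm [ 0.01  5.76 -0.06] | dp in present axes [-0.01  5.76  0.06]
```

View pics/w5b.png

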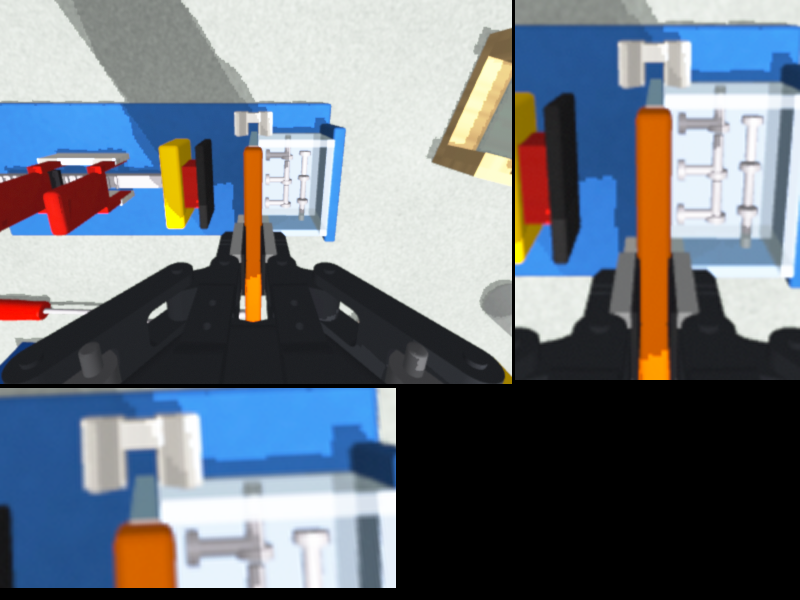

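The rectified crop puts the guide slot at y≈−0.0155 at x≈0.49, which matches my groove line to under a millimetre, and the plate end sits in the slot. I'll descend, slowly near the bottom.

{"op": "drive_tool", "data": {"dp": [[0,0.5,0.12],[0,1.2,0],[0,1.2,0],[0,1,0],[0,0.6,0],[0,0.5,0],[0,0.3,0],[0,0,0]], "twist": [[0,0,0],[0,0,0],[0,0,0],[0,0,0],[0,0,0],[0,0,0],[0,0,0],[0,0,0]], "grip": [255,255,255,255,255,255,255,255]}}

```text
time_s: 9.85
position: [0.5457, -0.0139, 0.0686]
ee_rot: [0.489, -0.489, -0.511, 0.511]
contact_force: [-0.1, -0.4, -0.5]
width: 0.008
```

{"op": "drive_tool", "data": {"dp": [[0,0.1,0],[0,0.1,0],[0,0.1,0],[0,0,0]], "twist": [[0,0,0],[0,0,0],[0,0,0],[0,0,0]], "grip": [255,255,255,255]}}

```text
time_s: 10.25
position: [0.5458, -0.014, 0.0659]
ee_rot: [-0.489, 0.489, 0.511, -0.51]
contact_force: [-0.0, -0.6, -0.7]
width: 0.0078
```

{"op": "drive_tool", "data": {"dp": [[0,0.1,0],[0,0.1,0],[0,0,0]], "twist": [[0,0,0],[0,0,0],[0,0,0]], "grip": [255,255,255]}}

```text
time_s: 10.55
position: [0.546, -0.0138, 0.0649]
ee_rot: [-0.489, 0.49, 0.511, -0.51]
contact_force: [-7.2, 0.0, 22.1]
width: 0.008
```

Contact came at TCP z=0.065, the predicted seated height. I'll ease off, open and rise.

{"op": "drive_tool", "data": {"dp": [[0,-0.1,0],[0,0,0],[0,0,0],[0,0,0],[0,0,0],[0,-0.5,0],[0,-2,0],[0,-4,0],[0,-4,0],[0,-4,0],[0,0,0]], "twist": [[0,0,0],[0,0,0],[0,0,0],[0,0,0],[0,0,0],[0,0,0],[0,0,0],[0,0,0],[0,0,0],[0,0,0],[0,0,0]], "grip": [255,130,100,60,0,0,0,0,0,0,0]}}

```text
time_s: 11.65
position: [0.5478, -0.0134, 0.2149]
ee_rot: [-0.488, 0.491, 0.512, -0.509]
contact_force: [0.2, 0.3, -1.2]
width: 0.0854
```

```bash
python3 - <<'E'
from h import *
from station import env
s,c,T=wrist(env,"w6");print(s["time_s"],s["position"],s["width"],s["contact_force"])
for z in(.108,.112,.116): print(z,rim(c,T,z))
h=cv2.cvtColor(c["img"],cv2.COLOR_RGB2HSV);m=cv2.inRange(h,(0,150,60),(4,255,255))|cv2.inRange(h,(174,150,60),(180,255,255))
n,l,st,ce=cv2.connectedComponentsWithStats(m)
for k in range(1,n):
    if st[k,4]>60:print("red",st[k],ce[k].round(1),at(c,*ce[k],.132,T).round(4))
o=np.zeros((600,800,3),np.uint8);o[:384,:512]=c["img"];r=rect(c,T,.132,.50,.60,-.24,-.03,2400);o[388:588,:504]=r[:200,:504];o[:200,515:715]=cv2.resize(env.camera("scene")["img"][170:270,195:295],None,fx=2,fy=2)
cv2.imwrite("pics/w6b.png",o[:,:,::-1])
E
```

```text
11.65 [ 0.54780498 -0.01339132  0.21490548] 0.08535965287716683 [ 0.23143038  0.28970611 -1.24962791]
0.108 (array([546. , -13.7]), array([108.9,   9. ]), -177.3, array([249, 123,   9,  97, 779], dtype=int32))
0.112 (array([545. , -13.8]), array([107.4,   8.9]), -177.3, array([249, 123,   9,  97, 779], dtype=int32))
0.116 (array([543.9, -13.8]), array([105.9,   8.8]), -177.3, array([249, 123,   9,  97, 779], dtype=int32))
red [202 145  12  35 346] [207.4 162.3] [ 0.5299 -0.0597  0.132 ]
red [  61  146   97   47 2581] [106.  170.1] [ 0.5423 -0.1617  0.132 ]
red [ 22 259  68  16 931] [ 54.6 267. ] [ 0.6583 -0.2335  0.132 ]
```

View pics/w6b.png

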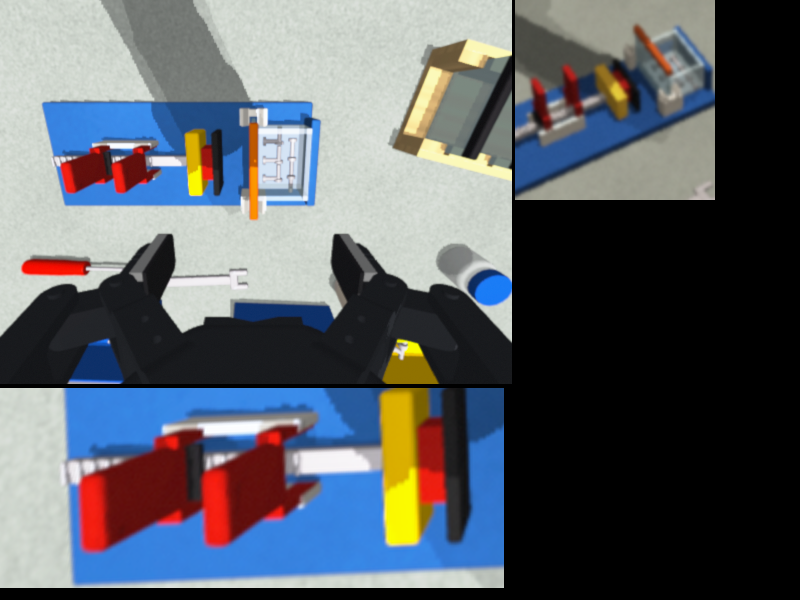

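The panel stands in the groove with its rim at (0.545, −0.0138), parallel to the jig. The paddle tops are about 51 mm apart, with their midpoint near (0.551, −0.176). I'll move over the trigger and measure again.

{"op": "drive_tool", "data": {"dp": [[-2,0,0],[-4,0,0.2],[-4,0,0.2],[-4,0,0],[-2.3,0,0],[0,0,0],[0,0,0]], "twist": [[0,0,0],[0,0,0],[0,0,0],[0,0,0],[0,0,0],[0,0,0],[0,0,0]], "grip": [0,0,0,0,0,0,0]}}

```text
time_s: 12.45
position: [0.5482, -0.1767, 0.209]
ee_rot: [0.49, -0.489, -0.51, 0.511]
contact_force: [0.4, 1.1, 0.1]
width: 0.0853
```

```bash
cat >> h.py <<'E'
def blobs(c,T,z,name="red",amin=60):
    h=cv2.cvtColor(c["img"],cv2.COLOR_RGB2HSV)
    m={"red":cv2.inRange(h,(0,150,60),(4,255,255))|cv2.inRange(h,(174,150,60),(180,255,255)),"yel":cv2.inRange(h,(23,150,80),(32,255,255))}[name]
    n,l,st,ce=cv2.connectedComponentsWithStats(m)
    for k in range(1,n):
        if st[k,4]>amin:print(name,st[k],ce[k].round(1),at(c,*ce[k],z,T).round(4))
E
python3 - <<'E'
from h import *
from station import env
s,c,T=wrist(env,"w7");print(s["time_s"],s["position"],s["width"],T[:3,3].round(3),np.round(s["joints"],2))
# bright (top face) red
h=cv2.cvtColor(c["img"],cv2.COLOR_RGB2HSV);m=(cv2.inRange(h,(0,150,60),(4,255,255))|cv2.inRange(h,(174,150,60),(180,255,255)))
v=h[:,:,2][m>0];print(np.percentile(v,[5,25,50,75,95]))
for th in(170,200):
    mm=((m>0)&(h[:,:,2]>th)).astype(np.uint8);n,l,st,ce=cv2.connectedComponentsWithStats(mm)
    for k in range(1,n):
        if st[k,4]>40:print(th,st[k],ce[k].round(1),at(c,*ce[k],.132,T).round(4))
o=np.zeros((600,800,3),np.uint8);o[:384,:512]=c["img"];r=rect(c,T,.132,.51,.59,-.23,-.05,2500);o[388:588,:450]=r[:200,:450];cv2.imwrite("pics/w7b.png",o[:,:,::-1])
E
```

```text
12.45 [ 0.5481825  -0.17668647  0.2089834 ] 0.08530312157178506 [ 0.472 -0.18   0.389] [ 0.79  0.54 -0.84  1.68  0.44  1.12  1.43]
[ 89. 109. 154. 233. 251.]
170 [334 156  12  32 296] [339.4 171.4] [ 0.532  -0.0922  0.132 ]
170 [272 174  11  28 246] [277.1 188.2] [ 0.5519 -0.1523  0.132 ]
170 [222 192  10  10  78] [226.7 197. ] [ 0.5633 -0.2027  0.132 ]
170 [169 271  15  12 150] [177.  277.1] [ 0.6603 -0.2569  0.132 ]
200 [334 156  12  32 281] [339.2 171.4] [ 0.532  -0.0925  0.132 ]
200 [273 175   9  27 203] [277.1 189.1] [ 0.5528 -0.1523  0.132 ]
200 [222 193   9   9  59] [226.6 197.4] [ 0.5638 -0.2028  0.132 ]
200 [169 272  15  11 133] [176.6 277.5] [ 0.6609 -0.2573  0.132 ]Traceback (most recent call last):
  File "<stdin>", line 11, in <module>
ValueError: could not broadcast input array from shape (199,450,3) into shape (200,450,3)
```

Numerically, paddle B's top is at y=−0.1523 and A's at −0.203, so the midpoint is (0.5525, −0.178). The jig model predicts (0.553, −0.178). I'll descend over the paddles with the fingers open.

{"op": "drive_tool", "data": {"dp": [[-0.12,1,-0.43],[0,3,0],[0,3.5,0],[0,3,0],[0,2,0],[0,1.3,0],[0,0,0]], "twist": [[0,0,0],[0,0,0],[0,0,0],[0,0,0],[0,0,0],[0,0,0],[0,0,0]], "grip": [0,0,0,0,0,0,0]}}

```text
time_s: 13.2
position: [0.5524, -0.177, 0.0703]
ee_rot: [0.49, -0.488, -0.511, 0.511]
contact_force: [-0.0, -0.5, -0.5]
width: 0.0855
```

```bash
python3 - <<'E'
from h import *
from station import env
s,c,T=wrist(env,"w8");print(s["time_s"],s["position"],s["width"],s["contact_force"])
o=np.zeros((600,800,3),np.uint8);o[:384,:512]=c["img"];o[:200,515:800]=cv2.resize(c["img"][120:220,330:472],(285,200),interpolation=cv2.INTER_CUBIC)
sc=env.camera("scene")["img"];o[388:600,:300]=cv2.resize(sc[170:240,200:300],(300,212),interpolation=cv2.INTER_CUBIC)
cv2.imwrite("pics/w8b.png",o[:,:,::-1])
E
```

```text
13.2 [ 0.55242793 -0.17704375  0.07027527] 0.08547949538702689 [-0.04063337 -0.46002805 -0.47457833]
```

View pics/w8b.png

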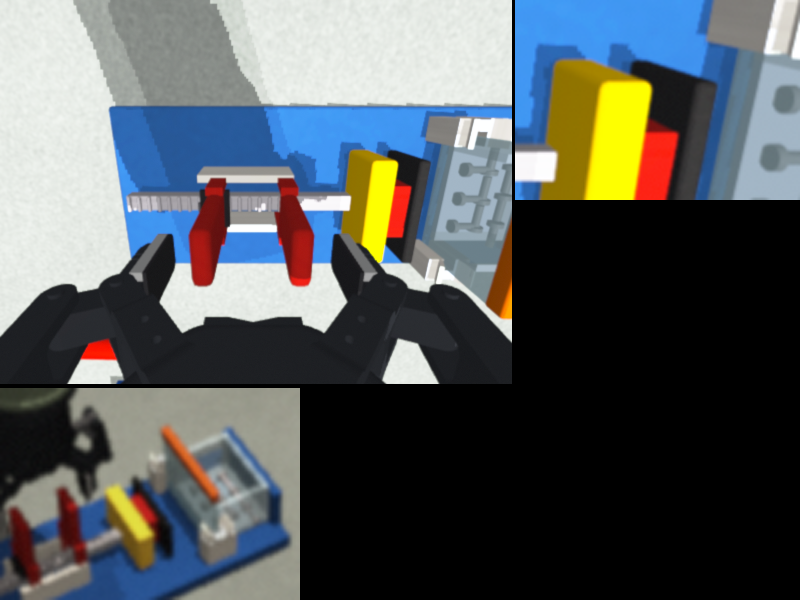

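The fingers straddle the paddles (tops at (203,280) and (300,280)), and the wrist camera sees the yellow head, red sleeve and pad. I'll make one full stroke and measure it.

{"op": "drive_tool", "data": {"dp": [[0,0,0],[0,0,0],[0,0,0],[0,0,0],[0,0,0],[0,0,0]], "twist": [[0,0,0],[0,0,0],[0,0,0],[0,0,0],[0,0,0],[0,0,0]], "grip": [80,110,139,139,139,139]}}

```text
time_s: 13.9
position: [0.5541, -0.1779, 0.0732]
ee_rot: [-0.489, 0.49, 0.511, -0.51]
contact_force: [0.2, 2.3, 7.3]
width: 0.0392
```

```bash
cat > j.py <<'E'
from h import *
def jaw(c,T):
    """jaw measured from head (yellow) centroid & sleeve & pad along jig x"""
    o=np.array([.5531,-.1783])+70*.001*np.array([-.0429,.999]); ex=np.array([-.0429,.999])
    h=cv2.cvtColor(c["img"],cv2.COLOR_RGB2HSV)
    X=lambda u,v,z:(at(c,u,v,z,T)[:2]-o)@ex*1000
    out={}
    y=cv2.inRange(h,(23,150,80),(32,255,255));n,l,st,ce=cv2.connectedComponentsWithStats(y);k=1+np.argmax(st[1:,4]);out["yel"]=st[k].tolist()
    r=cv2.inRange(h,(0,150,60),(4,255,255))|cv2.inRange(h,(174,150,60),(180,255,255))
    n,l,sr,ce=cv2.connectedComponentsWithStats(r)
    x0,y0,w,hh,_=st[k]
    cand=[i for i in range(1,n) if sr[i,4]>15 and abs(sr[i,0]-(x0+w))<40 and y0-15<ce[i][1]<y0+hh+15]
    if cand:
        i=max(cand,key=lambda i:sr[i,4]);out["red"]=sr[i].tolist()
        m=l==i;w=m.sum(1);out["redw_px"]=float(np.median(w[w>2]))
    return out
E
python3 - <<'E'
from j import *
from station import env
c=dict(np.load("w8.npz"));print("before",jaw(c,c["T"]))
s,c,T=wrist(env,"w9");print(s["time_s"],s["position"],s["width"],s["contact_force"]);print(jaw(c,T))
E
```

```text
before {'yel': [342, 150, 57, 113, 4255], 'red': [388, 179, 24, 59, 885], 'redw_px': 16.0}
13.9 [ 0.55406562 -0.17793986  0.0732061 ] 0.0392241953562059 [0.19616924 2.28649927 7.33715074]
{'yel': [368, 147, 65, 111, 5064], 'red': [420, 177, 25, 57, 810], 'redw_px': 15.0}
```

One stroke moved the jaw about 29 px, or roughly 20 mm. I'll release it fully, make the second stroke, then release again.

{"op": "drive_tool", "data": {"dp": [[0,0,0],[0,0,0],[0,0,0],[0,0,0],[0,0,0],[0,0,0],[0,0,0],[0,0,0],[0,0,0]], "twist": [[0,0,0],[0,0,0],[0,0,0],[0,0,0],[0,0,0],[0,0,0],[0,0,0],[0,0,0],[0,0,0]], "grip": [80,35,35,35,80,110,139,139,139]}}

```text
time_s: 14.85
position: [0.5537, -0.1779, 0.0725]
ee_rot: [-0.489, 0.49, 0.511, -0.51]
contact_force: [0.8, 0.7, 7.4]
width: 0.039
```

```bash
python3 - <<'E'
from j import *
from station import env
s,c,T=wrist(env,"w10");print(s["time_s"],s["position"],s["width"],s["contact_force"]);print(jaw(c,T))
E
```

```text
14.85 [ 0.55365585 -0.17790146  0.07246302] 0.03902658866675639 [0.75484285 0.65609297 7.40047931]
{'yel': [385, 148, 72, 112, 5521], 'red': [441, 179, 26, 56, 772], 'redw_px': 14.0}
```

{"op": "drive_tool", "data": {"dp": [[0,0,0],[0,0,0],[0,0,0],[0,0,0],[0,0,0]], "twist": [[0,0,0],[0,0,0],[0,0,0],[0,0,0],[0,0,0]], "grip": [80,35,35,35,35]}}

```text
time_s: 15.4
position: [0.553, -0.178, 0.0718]
ee_rot: [0.489, -0.489, -0.511, 0.511]
contact_force: [0.1, 0.2, -0.2]
width: 0.0737
```

```bash
python3 - <<'E'
from j import *
from station import env
s,c,T=wrist(env,"w11");print(s["time_s"],s["position"],s["width"],s["contact_force"]);print(jaw(c,T))
o=np.zeros((600,800,3),np.uint8);o[:384,:512]=c["img"]
o[:384,515:800]=cv2.resize(c["img"][120:312,370:512],(284,384),interpolation=cv2.INTER_CUBIC)[:, :284] if 0 else cv2.resize(c["img"][120:312,370:512],(285,384),interpolation=cv2.INTER_CUBIC)
sc=env.camera("scene")["img"];o[388:600,:300]=cv2.resize(sc[170:240,200:300],(300,212),interpolation=cv2.INTER_CUBIC)
cv2.imwrite("pics/w11b.png",o[:,:,::-1])
E
```

```text
15.4 [ 0.55297152 -0.17803389  0.0718241 ] 0.07368181773272313 [ 0.10507294  0.19449313 -0.17428522]
{'yel': [380, 149, 70, 112, 5403], 'red': [435, 180, 25, 56, 785], 'redw_px': 15.0}
```

View pics/w11b.png

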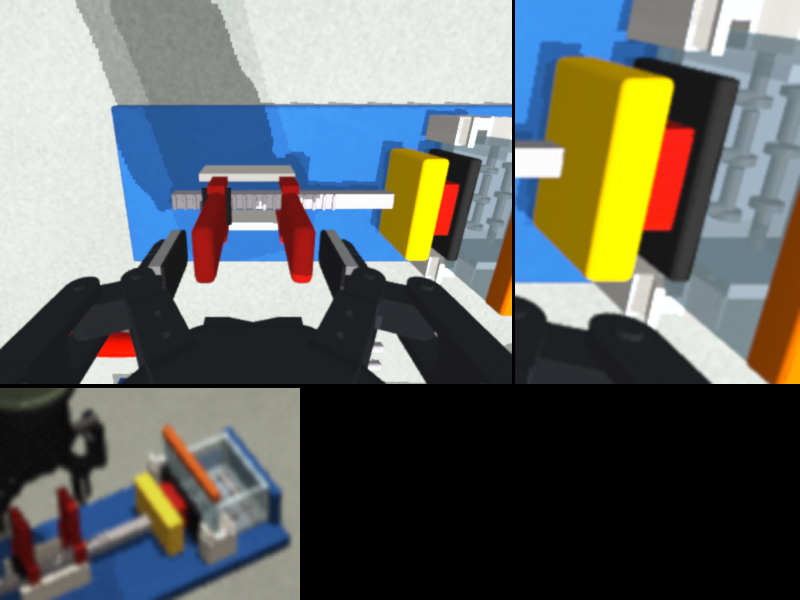

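The view shows the head advanced to u≈380–450 with the pad now close to the panel, and the panel still standing. I'll convert head travel to mm using the lit top face, whose height is fixed by comparing views w6, w7 and w8 at jaw = 0.

```bash
cat > k.py <<'E'
from h import *
o=np.array([.5531,-.1783])+.07*np.array([-.0429,.999]);ex=np.array([-.0429,.999])
def top(c):
    h=cv2.cvtColor(c["img"],cv2.COLOR_RGB2HSV);y=cv2.inRange(h,(23,150,215),(34,255,255))
    y[:,:100]=0;y[290:]=0
    n,l,st,ce=cv2.connectedComponentsWithStats(y);k=1+np.argmax(st[1:,4]);return ce[k],st[k]
def X(c,u,v,z):return float((at(c,u,v,z,c["T"])[:2]-o)@ex*1000)
E
python3 - <<'E'
from k import *
C={n:dict(np.load(n+".npz")) for n in("w4","w5","w6","w7","w8","w9","w10","w11")}
for n,c in C.items():
    p,st=top(c);print(n,p.round(1),st.tolist(),[round(X(c,*p,z),1) for z in(.05,.06,.065,.07,.075)])
E
```

```text
w4 [118.3 176.9] [109, 150, 20, 55, 679] [11.7, 16.9, 19.5, 22.0, 24.6]
w5 [171.4 186.6] [160, 146, 25, 82, 1397] [14.8, 18.0, 19.6, 21.1, 22.7]
w6 [193.6 166.6] [187, 135, 15, 60, 682] [16.8, 19.1, 20.2, 21.3, 22.5]
w7 [326.2 170.7] [318, 140, 18, 63, 878] [26.9, 24.1, 22.7, 21.3, 19.9]
w8 [378.7 206.3] [362, 160, 36, 103, 2269] [31.5, 26.5, 23.9, 21.4, 18.9]
w9 [410.7 206.1] [391, 157, 41, 101, 2441] [57.8, 51.5, 48.3, 45.2, 42.0]
w10 [433.  207.3] [412, 158, 44, 102, 2477] [75.6, 68.4, 64.8, 61.2, 57.6]
w11 [426.2 208.4] [405, 159, 44, 102, 2479] [69.7, 62.8, 59.3, 55.9, 52.4]
```

```bash
python3 - <<'E'
from k import *
C={n:dict(np.load(n+".npz")) for n in("w5","w8","w11")}
for n,u,v in(("w8",429.6,162),("w11",481,160),("w11",457.5,260)):print(n,[round(X(C[n],u,v,z),1) for z in(.07,.074)])
# pad dark columns profile
for n,(a,b),v in(("w5",(150,240),185),("w8",(335,445),200),("w11",(375,500),200)):
    g=cv2.cvtColor(C[n]["img"],cv2.COLOR_RGB2HSV)[v,a:b]
    print(n,v,[(a+i,*g[i].tolist()) for i in range(0,b-a,3)])
E
```

```text
w8 [51.8, 49.1]
w11 [86.7, 83.3]
w11 [88.2, 84.7]
w5 185 [(150, 150, 1, 252), (153, 150, 1, 252), (156, 150, 3, 245), (159, 145, 7, 205), (162, 21, 115, 221), (165, 25, 255, 234), (168, 25, 255, 235), (171, 25, 255, 235), (174, 25, 255, 235), (177, 25, 255, 235), (180, 24, 255, 203), (183, 9, 235, 167), (186, 1, 224, 175), (189, 1, 227, 174), (192, 1, 223, 174), (195, 1, 224, 174), (198, 178, 65, 47), (201, 120, 7, 37), (204, 0, 0, 34), (207, 150, 11, 24), (210, 90, 11, 23), (213, 108, 182, 126), (216, 107, 192, 187), (219, 107, 190, 223), (222, 107, 190, 224), (225, 107, 192, 219), (228, 107, 191, 220), (231, 107, 191, 220), (234, 107, 189, 144), (237, 107, 188, 141)]
w8 200 [(335, 150, 2, 249), (338, 150, 2, 249), (341, 150, 1, 253), (344, 120, 1, 254), (347, 0, 0, 253), (350, 16, 37, 218), (353, 24, 255, 144), (356, 24, 255, 144), (359, 24, 255, 144), (362, 24, 255, 145), (365, 24, 255, 147), (368, 27, 255, 251), (371, 30, 255, 254), (374, 30, 255, 255), (377, 30, 255, 255), (380, 30, 255, 255), (383, 30, 255, 255), (386, 30, 255, 255), (389, 30, 255, 255), (392, 17, 255, 254), (3
[... 511 characters left out ...]
(399, 24, 255, 144), (402, 24, 255, 143), (405, 24, 255, 143), (408, 24, 255, 144), (411, 24, 255, 145), (414, 24, 255, 149), (417, 28, 255, 253), (420, 30, 255, 254), (423, 30, 255, 255), (426, 30, 255, 255), (429, 30, 255, 255), (432, 30, 255, 255), (435, 30, 255, 255), (438, 30, 255, 255), (441, 12, 248, 253), (444, 2, 234, 253), (447, 2, 233, 253), (450, 2, 234, 253), (453, 2, 234, 253), (456, 0, 197, 114), (459, 105, 22, 23), (462, 150, 5, 48), (465, 165, 8, 62), (468, 170, 12, 65), (471, 105, 28, 72), (474, 100, 40, 146), (477, 100, 41, 138), (480, 100, 41, 143), (483, 100, 37, 153), (486, 100, 36, 155), (489, 101, 41, 156), (492, 104, 45, 197), (495, 104, 46, 195), (498, 99, 46, 127)]
```

```bash
cat >> k.py <<'E'
def sleeve(c,say=True):
    p,st=top(c);hx=X(c,*p,.070);hsv=cv2.cvtColor(c["img"],cv2.COLOR_RGB2HSV);L=[];W=[]
    for v in range(int(p[1])-18,int(p[1])+14,2):
        row=hsv[v];i=int(p[0])
        red=[u for u in range(i,min(i+60,511)) if (row[u][0]<6 or row[u][0]>172) and row[u][1]>180 and row[u][2]>200]
        if not red:continue
        W.append(len(red));u=red[-1]+3
        while u<511 and row[u][2]<90:u+=1
        L.append(X(c,u-.5,v,.074))
    f=np.median(L) if L else np.nan
    print("head",round(hx,1),"padface",round(float(f),1),"diff",round(float(f-hx),1),"redpx",np.median(W) if W else None)
E
python3 - <<'E'
from k import *
for n in("w7","w8","w9","w10","w11"):print(n,end=" ");sleeve(dict(np.load(n+".npz")))
E
```

```text
w7 head 21.3 padface 50.0 diff 28.7 redpx 9.0
w8 head 21.4 padface 49.6 diff 28.2 redpx 15.0
w9 head 45.2 padface 73.2 diff 28.0 redpx 14.0
w10 head 61.2 padface 89.1 diff 27.9 redpx 13.0
w11 head 55.9 padface 83.7 diff 27.9 redpx 13.5
```

{"op": "drive_tool", "data": {"dp": [[0,0,0],[0,0,0],[0,0,0],[0,0,0]], "twist": [[0,0,0],[0,0,0],[0,0,0],[0,0,0]], "grip": [70,90,105,105]}}

```text
time_s: 15.9
position: [0.5535, -0.1779, 0.0724]
ee_rot: [-0.489, 0.49, 0.511, -0.51]
contact_force: [-1.2, 1.1, 8.9]
width: 0.0504
```

```bash
python3 - <<'E'
from k import *
from station import env
s,c,T=wrist(env,"w12");c["T"]=T;print(s["time_s"],s["position"],s["width"],s["contact_force"]);sleeve(c);print(rim(c,T,.112))
E
```

```text
15.9 [ 0.55348147 -0.17794739  0.07244938] 0.05043637444159474 [-1.21430474  1.08009869  8.90277541]
head 65.1 padface 91.6 diff 26.4 redpx 12.0
(array([570.8, -26.8]), array([61.5, 12.7]), -161.72, array([ 490,  229,   22,   85, 1039], dtype=int32))
```

The sleeve has started to go in (difference 28.0 → 26.4). I'll advance in small steps.

{"op": "drive_tool", "data": {"dp": [[0,0,0],[0,0,0],[0,0,0]], "twist": [[0,0,0],[0,0,0],[0,0,0]], "grip": [110,114,114]}}

```text
time_s: 16.25
position: [0.5536, -0.1779, 0.0727]
ee_rot: [-0.489, 0.49, 0.511, -0.51]
contact_force: [-1.7, 1.2, 11.6]
width: 0.0475
```

```bash
python3 - <<'E'
from k import *
from station import env
s,c,T=wrist(env,"w13");c["T"]=T;print(s["time_s"],s["position"],s["width"],s["contact_force"]);sleeve(c)
h=cv2.cvtColor(c["img"],cv2.COLOR_RGB2HSV)[200,405:511];print([(405+i,*h[i].tolist()) for i in range(30,100,2)])
E
```

```text
16.25 [ 0.55358346 -0.17794669  0.07265628] 0.047516586703966905 [-1.73046172  1.22948178 11.57578745]
head 68.0 padface 91.6 diff 23.6 redpx 8.0
[(435, 30, 255, 254), (437, 30, 255, 254), (439, 30, 255, 255), (441, 30, 255, 255), (443, 30, 255, 255), (445, 30, 255, 255), (447, 30, 255, 255), (449, 30, 255, 255), (451, 30, 255, 255), (453, 30, 255, 255), (455, 30, 255, 254), (457, 13, 255, 253), (459, 2, 238, 253), (461, 2, 238, 253), (463, 2, 237, 253), (465, 1, 230, 225), (467, 0, 109, 42), (469, 135, 20, 26), (471, 150, 8, 34), (473, 90, 5, 50), (475, 0, 0, 41), (477, 120, 6, 44), (479, 0, 6, 44), (481, 108, 24, 54), (483, 100, 37, 151), (485, 100, 37, 157), (487, 100, 36, 154), (489, 103, 43, 176), (491, 104, 45, 197), (493, 104, 46, 198), (495, 102, 46, 177), (497, 100, 48, 128), (499, 99, 43, 137), (501, 100, 39, 150), (503, 100, 38, 156)]
```

The pad face is stopped at 91.6 while the head follows the squeeze one to one, so compression is about 4.4 mm. Another 2.6 mm brings it to half.

{"op": "drive_tool", "data": {"dp": [[0,0,0],[0,0,0],[0,0,0],[0,0,0],[0,0,0]], "twist": [[0,0,0],[0,0,0],[0,0,0],[0,0,0],[0,0,0]], "grip": [118,122,122,122,122]}}

```text
time_s: 16.8
position: [0.5537, -0.1779, 0.0728]
ee_rot: [-0.489, 0.49, 0.511, -0.51]
contact_force: [-2.7, 0.6, 13.9]
width: 0.0448
```

```bash
python3 - <<'E'
from k import *
from station import env
s,c,T=wrist(env,"w14");c["T"]=T;print(s["time_s"],s["position"],s["width"],s["contact_force"]);sleeve(c)
o=np.zeros((600,800,3),np.uint8);o[:384,:512]=c["img"];o[:384,515:800]=cv2.resize(c["img"][120:312,370:512],(285,384),interpolation=cv2.INTER_CUBIC)
sc=env.camera("scene")["img"];o[388:600,:300]=cv2.resize(sc[170:240,200:300],(300,212),interpolation=cv2.INTER_CUBIC)
t=env.camera("top")["img"];o[388:600,310:735]=cv2.resize(t[158:213,236:346],(425,212),interpolation=cv2.INTER_CUBIC)
cv2.imwrite("pics/w14b.png",o[:,:,::-1])
E
```

```text
16.8 [ 0.55371114 -0.17794359  0.07282946] 0.04476725458995075 [-2.74067439  0.64077249 13.9181081 ]
head 70.5 padface 91.7 diff 21.2 redpx 4.0
```

View pics/w14b.png

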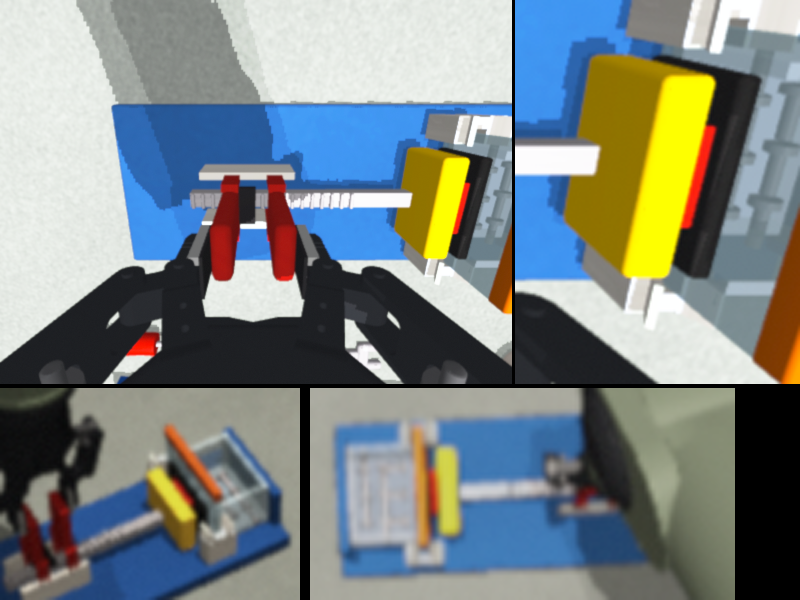

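```bash
python3 - <<'E'
from k import *
from station import env
for n in("top","scene"):
    c=env.camera(n);T=np.linalg.inv(c["camera_from_world"]);h=cv2.cvtColor(c["img"],cv2.COLOR_RGB2HSV);m=cv2.inRange(h,(5,140,110),(20,255,255))
    a=np.zeros_like(m);b=(slice(158,213),slice(236,346)) if n=="top" else (slice(170,250),slice(195,300));a[b]=m[b]
    k,l,st,ce=cv2.connectedComponentsWithStats(a);i=1+np.argmax(st[1:,4]);print(n,ce[i],st[i])
    for x in(94.6,97.5):
        for z in(.105,.112):print(x,z,proj(c,[*(o+ex*x/1000),z]).round(1))
s=env.sense();print(s["time_s"],s["width"],s["contact_force"].round(1),s["position"].round(4))
E
```

```text
top [264.74324324 183.31081081] [263 169   4  30  74]
94.6 0.105 [265.4 183.5]
94.6 0.112 [265.4 183.3]
97.5 0.105 [264.5 183.5]
97.5 0.112 [264.6 183.3]
scene [263.91666667 194.23958333] [255 183  19  24  96]
94.6 0.105 [263.  193.6]
94.6 0.112 [263.  192.1]
97.5 0.105 [263.9 193.3]
97.5 0.112 [263.8 191.8]
17.05 0.04474592321253795 [-2.8  0.5 13.9] [ 0.5537 -0.178   0.0729]
```

The top and scene cameras both put the rim at jig x ≈ 97, as expected for a panel flat on the bin. Width and force are steady, so I'm handing in.

```bash
python3 -c "
from station import env
print(env.hand_in())"
```

```text
the job is handed in; nothing more can be done
None
```

The orange-rimmed panel is out of the rack and seated in the groove. It is clamped upright against the bin, with the trigger still held squeezed. I handed in at about 17 s of the 56 s allowed; the hand-in reports no verdict.

**What I did**
- **Panel:** I lifted it out over the two spares, lowered it into the groove and let go. It touched the floor at the predicted height.
- **Trigger:** I made two full strokes with full releases, then one partial squeeze that I am still holding, with the paddles 44.7 mm apart.

**Last checks**
- **Sleeve:** it is about 6.8 mm in, of 14. In the last steps the pad face stayed still while the head followed the squeeze one to one.
- **Panel:** the top and scene cameras put the rim at jig x ≈ 97, where a clamped panel should be (97.5).
- **Hold:** opening and force were steady, with about 14 N upward on the tool, under the 40 N limit.
- **Rest of the bench:** the spares were undisturbed in the last view that showed them, before the panel was set down. I made no separate final check of the other objects.

**What disagreed**
- The fingers really end about 25 mm short of the reported TCP. My first grasp closed empty above the rim; I opened, went lower and it held.
- The pad face measured 91.6 mm, against 95 mm for a panel flat on the bin. I put that down to the pad's rounded top edge but did not confirm it.
- The jaw's starting position looked nearer the bin than the stated 65 mm, so I judged the pressure from the sleeve and not from jaw travel.
- I viewed 12 pictures, two past the budget of 10.

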